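# Brush off the dock strip, then unlatch the cassette and hold it up

### The arm

A 6-joint arm with a two-finger parallel gripper is mounted at the origin on a cart in front of the work surface, level with it; the furniture and walls round the work are solid. World frame = base frame: x ahead of the robot, y to its left, z up, the work surface at z = 0. Lengths are in m, angles in rad, forces in N, time in s.
With the tool pointing down it reaches from about 0.425 to 0.95 m from the base axis. Payload 3.5 kg.
Tool frame: the origin (TCP) lies midway between the tips of the shut fingers; the grasp point (between the pads) lies 19 mm behind it; z points along the fingers, y is the line along which they close (so a half turn about z gives the same grasp; the last joint's range is limited). The gripper opens to 85 mm and grips with 20 to 120 N. Pads are 22 mm wide; open, the fingers measure 114 mm over their backs; the gripper's body (76 mm by 85 mm) begins 54 mm behind the grasp point. The pads swing forward as they close: fully open they stand 13 mm farther back than shut.
Start: joints at [1.116, 0.286, 1.577, -0, 1.279, -0.15], TCP at [0.203, 0.644, 0.231] pointing down, gripper open.
Joint ranges: [-2.77, 2.77], [-0.9, 2.22], [0.21, 2.48], [-1.53, 4.67], [0.24, 2.81], [-2.84, 2.84]. Speed limits (rad/s): [2.79, 2.79, 3.14, 3.14, 3.14, 3.14].

### API

Orientations are given as a unit quaternion [x, y, z, w].
In Python, from plant import ctrl gives the robot as it stands. The module is installed in compiled form; this text tells all that it offers.
- The arm moves only by the shell command python3 -m inch 'ROWS' [FORCE]. ROWS is JSON, a list of rows, each a list of 5 numbers: the closure, from 0 (fully open) to 1 (shut), then the shift along the tool's x, y, z in m, then the turn about the tool's z in degrees. A call has 1 to 5 rows; each row is the pose to reach, as a shift and turn from the pose commanded when the call began, along the tool's axes at that moment; what a row does not reach only later rows make up. A row lasts 1/12 s, in which the tool goes at most 41.7 mm and 7.16 degrees, less where a joint would pass 70% of its speed; a pose out of reach is approached as far as the arm can. A call with a gripper value outside its range is refused whole. The fingers move at their own pace and stop on an object; FORCE is the grip in N (left out, the last holds). Time passes only in rows, so rows that repeat a pose let the fingers close. It gives the time, the measured TCP pose, the force, the opening and the grip force at its end, in the units of the state.
- ctrl.get_state(): the state, without advancing time (a new reading comes with each control period).
- ctrl.read_camera(name): name is "side" or "top"; returns a dict with "pixels" (400x640x3 uint8, red, green, blue), "depth" (400x640 float32, m along the optical axis (not along the pixel's ray), 0 where there is no reading), "fx", "fy", "cx", "cy" (pixels), "D" ([k1, k2, p1, p2, k3] as OpenCV has them; the pictures are not rectified), "xyz" and "rotation" of the camera in the world. Camera axes: x right, y down, z forward; pixel columns grow to the right and rows downward; lengths in m; the calibration is good to about 2 mm. A picture is of the moment at which its call begins.
- ctrl.sign_off(): hands the job in; it is judged then, once.
Trained networks look in a picture, given as the dict that the camera call returned (one of the last four; its "shot" number tells which), for a name from the list of things; names that differ only in an ending like _2 or _b are one class to them, and where a whole thing is asked for, a point or a joint stands for the part that bears it (a point fixed in the world has none). Each returns a list of dicts, best first, with "score" (0 to 1); they miss things now and then, are a little off and sometimes report something else, mostly with a low value. They report only what shows in the picture. A call takes as long as a camera call. They do not tell look-alikes from the thing itself.
- ctrl.spot_in(query, picture): "at" ([column, row] in pixels, amid what is visible of it).
- ctrl.tip_of(query, picture): "at" ([column, row] in pixels: a listed point, or the origin of a listed thing).
The state is a dict: "time": time; "qpos": joint angles; "dq": joint speeds; "joint_efforts": joint torques, N m; "eef_pos": TCP position; "tcp_rot": TCP orientation; "contact_force": force on the tool from outside, world axes, zero at the start; "wrist_torque": the same for the moment, N m; "opening": opening from 0.0 (shut) to 1.0 (fully open); "finger_force": force on a finger pad.
Only numpy, scipy, OpenCV 4.12 (cv2) and the standard library are available. Lean on these libraries where they do the work, as an engineer would, in place of code of your own. Each camera call takes 0.05 s, during which the arm holds its last target. There are 200 camera calls.

### The job

Take the stubby hand brush by its handle and, bristles pressed lightly down all the way, brush the steel strip in front of the cassette on the dock from its left end to its right end (left and right as the robot sees them), so that no grit falls into the well; then stand the brush upright on its bristles beside the dock (on the desk or the mat) and let go of it. Then pinch the two side catches of the cassette together, draw it straight up out of its well and finish while holding it upright by its squeezed catches, about 10 cm clear above the dock: do not put it down or let go. Leave the solder reel, the flux tin and the small tip-cleaner tin where they are.

Things in the scene. Friction and masses are not known exactly. Their poses are not given: they have to be found in the camera images.
- dock: grey dock fixed on the blue mat: a flat block 120 x 150 x 36 mm with a well (63 x 49 mm) in its deck. Origin: underside, under the centre of the well; z up, x away from the robot (turned up to about 20 degrees), y to the robot's left. The block reaches from x -78 to +42 mm and y +-75 mm; its deck is at z 36 mm, the well's floor at z 6 mm.
- strip: bare steel strip on the deck in front of the cassette, 28 mm (x) by 130 mm (y), its top 1.5 mm above the deck. Origin: centre of its top face; axes as the dock's, so its left end is y +65 mm and its right end y -65 mm.
- cassette: box-shaped cassette, about 300 g, standing in the well with 46 mm of its height above the deck and 1.5 mm play all round. Origin: centre of its underside; z up, axes as the dock's while seated. 60 mm (x) by 76 mm high; above the deck its body is 34 mm wide (y), in the well 46 mm. A catch on its left (+y) and one on its right (-y) hook into the dock's side walls by barbs; it comes out only with both pressed in.
- catch_left_pad (a point): centre of the outer face of the ribbed press pad of the left catch (+y side of the cassette): the pad is 22 mm wide (x) and 30 mm high (44 to 74 mm above the cassette's underside, so from 14 mm above the deck), its face looks to +y, 28 mm from the cassette's middle when free (56 mm over both pads, 44 mm over both when fully squeezed).
- catch_right_pad (a point): the same for the right catch, on the -y side, face looking to -y
- catch_left (a joint): how far the left catch is pressed in: 0 free, 0.006 m at its stop; sprung, 3 N at the start to 9 N at the stop; the barb lets go of the dock at about 0.004 to 0.0055 m, so squeeze to the stop. It springs back when let go.
- catch_right (a joint): the same for the right catch
- brush: stubby wooden hand brush, 110 g, standing upright on its black bristles on the desk. Origin: centre of the bristle tips when unpressed; z up along the handle. Bristle block 30 x 30 mm, wooden stock 32 x 32 mm from z 16 to 30 mm, upright handle 24 mm (x) by 22 mm (y) from z 30 to 85 mm. Stood down it sinks about 0.5 mm into its bristles.
- bristles (a joint): how far the bristles are pressed in towards the handle: 0 free, 0.008 m at most; springy, 0.6 N at the start and 0.6 N more for each mm (about 3 N at 0.004 m)
- solder_reel: reel of solder wire, 58 mm across, 36 mm high, on the desk: leave alone. Origin: centre of its underside
- flux_jar: small round flux tin, 47 mm across, 18 mm high, on the desk: leave alone. Origin: centre of its underside
- tip_tin: small plain round tip-cleaner tin, 25 mm across, 24 mm high, standing on the desk near its front edge: leave alone. Origin: centre of its underside
Mind the look-alikes: they are no part of the job. What is shaped like the brush but blue is not meant.

How it is judged:
By the outcome, as a careful person would: the job done as asked, in the order asked, and still so for the second after the job is handed in, while the arm keeps its last pose, push and grip.
It also fails if it takes over 59 s, if anything falls off the work surface, if the arm or the gripper's body presses on something with over 40 N, if the wrist force passes 120 N, or if a joint passes its speed limit or range.

## Working session

There is one attempt and no reset: what is moved stays moved. The work goes in short steps, Python scripts to look and compute and a shell command to move; the robot and the scene stay as the last step left them, time stands still between calls to the robot, and variables do not carry over. Pictures are saved under pics/ and viewed, at most 10 in all, crops included, and the job is handed in when it is done.

```bash
mkdir -p pics
cat > h.py <<'E'
import numpy as np, cv2
from plant import ctrl
from scipy.spatial.transform import Rotation as R
def rot(c):
    r=np.array(c["rotation"],float)
    return R.from_quat(r).as_matrix() if r.size==4 else r.reshape(3,3)
def K(c): return np.array([[c["fx"],0,c["cx"]],[0,c["fy"],c["cy"]],[0,0,1.]])
def ray(c,p):
    u=cv2.undistortPoints(np.array([[p]],float),K(c),np.array(c["D"],float))[0,0]
    return np.array([u[0],u[1],1.])
def atz(c,p,z):
    d=rot(c)@ray(c,p); o=np.array(c["xyz"]); return o+d*(z-o[2])/d[2]
def dep(c,p):
    x,y=int(round(p[0])),int(round(p[1])); w=c["depth"][max(0,y-1):y+2,max(0,x-1):x+2]; w=w[w>0]
    return np.array(c["xyz"])+rot(c)@ray(c,p)*np.median(w) if w.size else None
def cloud(c):
    h,w=c["depth"].shape; g=np.stack(np.meshgrid(np.arange(w),np.arange(h)),-1).reshape(-1,1,2).astype(float)
    u=cv2.undistortPoints(g,K(c),np.array(c["D"],float))[:,0]
    d=c["depth"].reshape(-1,1); P=np.c_[u,np.ones(len(u))]*d
    P=P@rot(c).T+np.array(c["xyz"]); P[d[:,0]==0]=np.nan
    return P.reshape(h,w,3)
def save(c,n): cv2.imwrite("pics/"+n,cv2.cvtColor(c["pixels"],cv2.COLOR_RGB2BGR))
E
cat > a.py <<'E'
from h import *
np.set_printoptions(precision=4,suppress=True)
print(ctrl.get_state())
for n in("top","side"):
    c=ctrl.read_camera(n); save(c,n+"1.png"); print(n,c["xyz"],c["rotation"],c["fx"])
    for q in["dock","strip","cassette","catch_left_pad","catch_right_pad","brush","solder_reel","flux_jar","tip_tin"]:
        for f in(ctrl.tip_of,ctrl.spot_in):
            for r in f(q,c)[:3]: print(q,f.__name__,np.round(r["at"],1),round(r["score"],2),dep(c,r["at"]))
E
python3 a.py
```

```text
{'time': 0.0, 'qpos': array([ 1.116 ,  0.2872,  1.5782,  0.    ,  1.2786, -0.15  ]), 'dq': array([ 0.001 , -0.0003,  0.001 , -0.0006,  0.001 , -0.0004]), 'joint_efforts': array([ -0.0017, -40.5992, -29.2617,  -0.0002,   0.0059,   0.    ]), 'eef_pos': array([0.2023, 0.6433, 0.2299]), 'tcp_rot': array([ 0.1518,  0.9884, -0.0011, -0.0004]), 'contact_force': array([-0.4154, -0.0022,  0.0971]), 'wrist_torque': array([ 0.0299, -0.0154, -0.0255]), 'finger_force': 0.0, 'opening': 0.9999088170897653}
top [ 0.3825 -0.0238  1.21  ] [-0.6988  0.7113 -0.0609  0.0462] 428.1041454813729
dock call [380.4 182.7] 0.66 [ 0.5961 -0.2327  0.0835]
dock call [384.7 192.1] 0.91 [ 0.5772 -0.2512  0.042 ]
strip call [388.8 201.4] 0.56 [ 0.5507 -0.261   0.0438]
strip call [390.2 201.7] 0.69 [ 0.5497 -0.2647  0.0445]
cassette call [380.9 179.4] 0.91 [ 0.6083 -0.2375  0.067 ]
cassette call [384.4 176.7] 0.6 [ 0.6116 -0.2435  0.0872]
catch_left_pad call [379.9 181.2] 0.54 [ 0.5997 -0.2311  0.0859]
catch_left_pad call [377.7 177.5] 0.44 [ 0.6098 -0.2256  0.0863]
catch_right_pad call [396.9 177. ] 0.48 [ 0.619  -0.
[... 1521 characters left out ...]
0.58 [ 0.5619 -0.274   0.0447]
brush call [328.5 197.6] 0.84 [0.5918 0.0703 0.0048]
brush call [283.6 224.7] 0.77 [ 0.456  -0.0264  0.006 ]
brush call [308.1 207.5] 0.64 [0.5278 0.0311 0.0077]
brush call [328.5 186.7] 0.91 [0.5918 0.0731 0.0375]
brush call [281.  211.8] 0.81 [ 0.4518 -0.0242  0.0431]
brush call [306.9 194.8] 0.61 [0.5255 0.0334 0.0453]
solder_reel call [281.  182.6] 0.74 [0.4749 0.1487 0.0209]
solder_reel call [281.4 177.7] 0.68 [0.4767 0.1482 0.0366]
flux_jar call [291.6 169.9] 0.52 [0.5185 0.2361 0.0095]
flux_jar call [292.4 168.1] 0.45 [0.5211 0.2358 0.0156]
tip_tin call [307.2 303.8] 0.58 [ 0.4634 -0.2815  0.0064]
tip_tin call [303.4 296.6] 0.58 [ 0.4572 -0.2775  0.0229]
```

```bash
python3 - <<'E'
import cv2,numpy as np
a=cv2.imread("pics/top1.png")[150:270,180:440]; b=cv2.imread("pics/side1.png")[140:330,230:460]
cv2.imwrite("pics/m1.png",np.vstack([cv2.resize(a,(600,277),interpolation=2),cv2.resize(b,(390,322),interpolation=2).__class__(np.zeros((1,1))) if 0 else np.hstack([cv2.resize(b,(390,322),interpolation=2),np.zeros((322,210,3),np.uint8)])]))
E
python3 - <<'E'
import sys; sys.path.insert(0,'.')
from h import *
np.set_printoptions(precision=4,suppress=True)
T=ctrl.read_camera("top"); S=ctrl.read_camera("side")
def rect(pts):
    r=cv2.minAreaRect((pts[:,:2]*1000).astype(np.float32)); return np.round(r[0],1),np.round(r[1],1),round(r[2],1)
for nm,c in(("top",T),("side",S)):
    P=cloud(c); C=c["pixels"]
    for bx in[(.45,-.02),(.52,.035),(.59,.07)]:
        m=(abs(P[...,0]-bx[0])<.04)&(abs(P[...,1]-bx[1])<.04)&(P[...,2]>.074)
        q=P[m]
        if len(q)>3: print(nm,bx,len(q),rect(q),np.median(q,0),C[m].mean(0))
    m=(abs(P[...,0]-.58)<.15)&(abs(P[...,1]+.25)<.12)
    for lo,hi in((.031,.042),(.075,.095)):
        k=m&(P[...,2]>lo)&(P[...,2]<hi); q=P[k]; print(nm,lo,len(q),rect(q),np.median(q,0))
    m=(abs(P[...,0]-.46)<.03)&(abs(P[...,1]+.28)<.03)&(P[...,2]>.016); print("tin",rect(P[m]) if m.sum()>3 else 0, np.median(P[m],0))
E
```

```text
top (0.45, -0.02) 75 (array([453.1, -14.2]), array([23.7, 21.2]), 25.9) [ 0.452  -0.0147  0.0846] [187.84   144.1733  89.64  ]
top (0.52, 0.035) 76 (array([523.5,  45.5]), array([23.2, 20.6]), 43.7) [0.5236 0.0449 0.085 ] [ 18.6711  93.7763 216.7763]
top (0.59, 0.07) 74 (array([593.7,  81.8]), array([24.2, 21.2]), 39.9) [0.5931 0.0814 0.085 ] [ 20.4459  92.5811 213.3649]
top 0.031 692 (array([ 594.3, -254.7]), array([120.5, 150.7]), 17.8) [ 0.5884 -0.2415  0.0405]
top 0.075 337 (array([ 611. , -248.8]), array([60.3, 57.1]), 17.0) [ 0.6105 -0.2471  0.0875]
tin (array([ 461. , -271.6]), array([23.3, 23. ]), 25.8) [ 0.4618 -0.2718  0.0247]
side (0.45, -0.02) 87 (array([455. , -13.1]), array([24. , 22.2]), 23.8) [ 0.4539 -0.017   0.0821] [187.977  157.2529 121.6897]
side (0.52, 0.035) 71 (array([527.7,  46.2]), array([26.4, 22. ]), 47.4) [0.5259 0.0415 0.0834] [ 60.7606 100.9718 189.4648]
side (0.59, 0.07) 64 (array([596.1,  81.6]), array([25.4, 21.5]), 51.0) [0.5945 0.0775 0.083 ] [ 86.0625 113.2656 187.1719]
side 0.031 1276 (array([ 596.8, -252.9]), array([122.7, 152.5]), 17.9) [ 0.5901 -0.2861  0.041 ]
side 0.075 602 (array([ 613.7, -247.3]), array([61.8, 58. ]), 18.7) [ 0.6121 -0.2536  0.0866]
tin (array([ 463.3, -271.8]), array([24. , 23.1]), 83.9) [ 0.463  -0.2737  0.023 ]
```

View pics/m1.png

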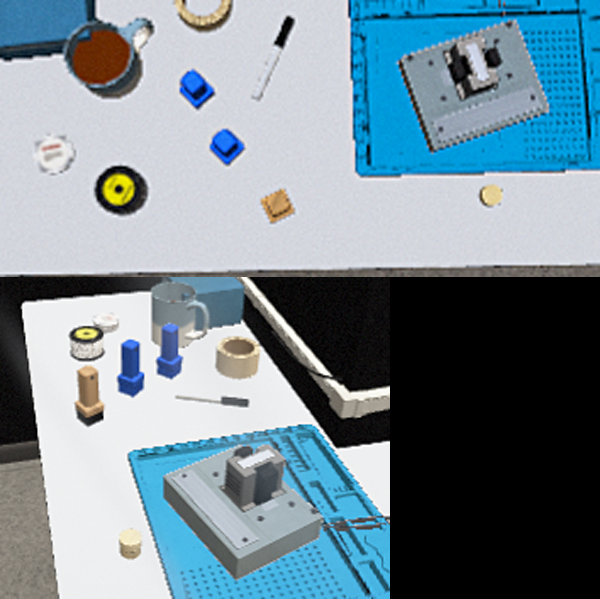

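The wooden brush is at about (278,205) in the mosaic's top view, with two blue look-alikes at (197,88) and (226,146). The dock is turned about +18°, with the strip on its near side.

```bash
cat >> h.py <<'E'
def go(x,y,z,yaw):   # yaw of tool y axis, deg
    s=ctrl.get_state(); M=R.from_quat(s["tcp_rot"]).as_matrix()
    d=M.T@(np.array([x,y,z])-s["eef_pos"]); y0=np.degrees(np.arctan2(M[1,1],M[0,1]))
    print("t",round(s["time"],2),"pos",np.round(s["eef_pos"],4),"yaw",round(y0,1),"shift mm",np.round(d*1000,1),"turn",round((y0-yaw+180)%360-180,1),"F",np.round(s["contact_force"],1),"open",round(s["opening"],3))
E
cat > strip.py <<'E'
from h import *
a=np.radians(17.9); o=np.array([.6126,-.2483]); ex=np.array([np.cos(a),np.sin(a)]); ey=np.array([-ex[1],ex[0]])
for n in("top","side"):
    c=ctrl.read_camera(n); Rc=rot(c)
    print(n)
    def prof(ts,f,z=.0415):
        out=[]
        for t in ts:
            W=np.array([np.r_[o+p,z] for p in f(t)])
            px,_=cv2.projectPoints((W-np.array(c["xyz"]))@Rc,np.zeros(3),np.zeros(3),K(c),np.array(c["D"],float))
            v=[cv2.remap(c["pixels"].astype(np.float32),np.float32([[p[0]]]),np.float32([[p[1]]]),1)[0,0] for p in px[:,0]]
            out.append(np.median(v,0).mean())
        return list(zip((ts*1000).round().astype(int).tolist(),np.round(out).astype(int).tolist()))
    print(prof(np.arange(-.086,-.026,.002),lambda t:[t*ex+k*ey for k in np.linspace(-.06,.06,25)]))
    print(prof(np.arange(-.08,.081,.004),lambda t:[k*ex+t*ey for k in np.linspace(-.062,-.046,9)]))
go(.40,.30,.23,115)
E
python3 strip.py
```

```text
top
[(-86, 126), (-84, 129), (-82, 128), (-80, 107), (-78, 116), (-76, 136), (-74, 142), (-72, 147), (-70, 165), (-68, 169), (-66, 167), (-64, 166), (-62, 167), (-60, 168), (-58, 168), (-56, 166), (-54, 167), (-52, 166), (-50, 165), (-48, 166), (-46, 169), (-44, 161), (-42, 150), (-40, 144), (-38, 144), (-36, 146), (-34, 144), (-32, 145), (-30, 147), (-28, 144)]
[(-80, 120), (-76, 145), (-72, 151), (-68, 148), (-64, 166), (-60, 145), (-56, 165), (-52, 168), (-48, 164), (-44, 168), (-40, 166), (-36, 168), (-32, 167), (-28, 169), (-24, 168), (-20, 167), (-16, 168), (-12, 168), (-8, 168), (-4, 167), (0, 168), (4, 168), (8, 168), (12, 167), (16, 167), (20, 167), (24, 167), (28, 166), (32, 166), (36, 166), (40, 166), (44, 164), (48, 164), (52, 165), (56, 161), (60, 151), (64, 146), (68, 145), (72, 154), (76, 59), (80, 90)]
side
[(-86, 86), (-84, 86), (-82, 87), (-80, 86), (-78, 84), (-76, 113), (-74, 161), (-72, 178), (-70, 169), (-68, 160), (-66, 194), (-64, 202), (-62, 199), (-60, 199), (-58, 199), (-56, 201), (-54, 200), (-52, 198), (-50, 199), (-48, 198), (-46, 196), (-44, 197), (-42, 200), (-40, 192), (-38, 178), (-36, 175), (-34, 177), (-32, 175), (-30, 172), (-28, 176)]
[(-80, 118), (-76, 120), (-72, 180), (-68, 179), (-64, 167), (-60, 197), (-56, 190), (-52, 198), (-48, 199), (-44, 199), (-40, 200), (-36, 200), (-32, 200), (-28, 200), (-24, 199), (-20, 199), (-16, 200), (-12, 200), (-8, 200), (-4, 200), (0, 200), (4, 200), (8, 200), (12, 200), (16, 198), (20, 199), (24, 198), (28, 198), (32, 197), (36, 197), (40, 197), (44, 197), (48, 196), (52, 196), (56, 197), (60, 188), (64, 193), (68, 182), (72, 180), (76, 180), (80, 160)]
t 2.1 pos [0.2026 0.6439 0.2313] yaw 72.5 shift mm [-291.5 -268.8    1.3] turn -42.5 F [ 0.2 -0.2 -0.4] open 0.997
```

```bash
python3 -m inch '[[0,-0.030,-0.027,0,-7],[0,-0.060,-0.054,0,-14],[0,-0.090,-0.081,0,-21],[0,-0.120,-0.108,0,-28],[0,-0.146,-0.134,0,-35]]' 40 && python3 -c "
from h import *; go(.4541,-.0137,.16,115)"
```

```text
time: 2.52
eef_pos: [0.3021, 0.4711, 0.2314]
tcp_rot: [-0.154, 0.988, -0.0, 0.0]
contact_force: [0.5, -0.2, 0.2]
opening: 1.001
finger_force: 0.0
t 2.52 pos [0.3021 0.4711 0.2314] yaw 107.8 shift mm [   3.2 -508.1   71.5] turn -7.2 F [ 0.5 -0.2  0.2] open 1.001
```

```bash
python3 -m inch '[[0,0.006,-0.039,0,-3],[0,0.010,-0.078,0,-7],[0,0.010,-0.117,0,-7],[0,0.008,-0.156,0,-7],[0,0.006,-0.195,0,-7]]' >/dev/null && python3 -c "
from h import *; go(.4541,-.0137,.14,115)"
```

```text
t 2.93 pos [0.354  0.2833 0.2316] yaw 114.5 shift mm [  31.9 -311.8   91.6] turn -0.5 F [1.  0.5 0.2] open 1.001
```

```bash
python3 -m inch '[[0,0.004,-0.039,0.010,0],[0,0.008,-0.078,0.022,0],[0,0.012,-0.117,0.034,0],[0,0.016,-0.156,0.046,0],[0,0.020,-0.195,0.058,0]]' >/dev/null && python3 -m inch '[[0,0.004,-0.039,0.011,-0.5],[0,0.008,-0.078,0.022,-0.5],[0,0.012,-0.117,0.034,-0.5],[0,0.012,-0.117,0.034,-0.5]]' >/dev/null; python3 -c "
from h import *; go(.4541,-.0137,.045,115)"
```

```text
t 3.68 pos [ 0.4545 -0.0176  0.138 ] yaw 114.5 shift mm [-1.5  3.8 93. ] turn -0.5 F [-0.6 -0.4  0.7] open 1.002
```

```bash
python3 -m inch '[[0,-0.0015,0.004,0.025,-0.5],[0,-0.0015,0.004,0.050,-0.5],[0,-0.0015,0.004,0.075,-0.5],[0,-0.0015,0.004,0.093,-0.5],[0,-0.0015,0.004,0.093,-0.5]]' 40
python3 - <<'E'
from h import *
go(.4541,-.0137,.045,115)
c=ctrl.read_camera("side"); save(c,"s2.png")
cv2.imwrite("pics/s2c.png",cv2.resize(cv2.imread("pics/s2.png")[120:270,200:400],(800,600),interpolation=2))
E
```

```text
time: 4.1
eef_pos: [0.4501, -0.007, 0.0428]
tcp_rot: [-0.22, 0.976, 0.002, -0.004]
contact_force: [0.3, -0.5, -0.2]
opening: 1.0
finger_force: 0.0
t 4.1 pos [ 0.4501 -0.007   0.0428] yaw 115.4 shift mm [-0.7 -7.7 -2.3] turn 0.4 F [ 0.3 -0.5 -0.2] open 1.0
```

View pics/s2c.png

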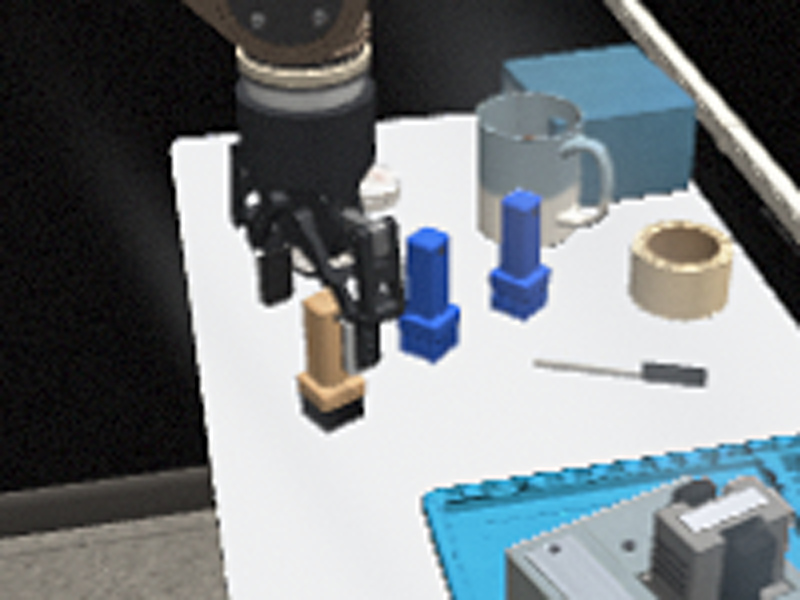

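The brush (handle about (323,340) in the crop) stands near the fingers at (275,280) and (370,340); I'll settle and check the alignment by projection.

```bash
python3 -m inch '[[0,0,0,0,0],[0,0,0,0,0]]' >/dev/null
python3 - <<'E'
from h import *
go(.4541,-.0137,.045,115)
for n in("side","top"):
    c=ctrl.read_camera(n); P=cloud(c); C=c["pixels"].astype(int)
    m=(abs(P[...,0]-.45)<.05)&(abs(P[...,1])<.06)&(C[...,0]-C[...,2]>50)&(P[...,2]>.05)
    q=P[m]; print(n,len(q),q.min(0) if len(q) else 0,q.max(0) if len(q) else 0)
    m=(abs(P[...,0]-.45)<.06)&(abs(P[...,1])<.08)&(C.sum(-1)<150)&(P[...,2]<.075)&(P[...,2]>.035)
    q=P[m]; print("dark",len(q))
    if n=="side":
        k,l,ce=cv2.kmeans(q.astype(np.float32),2,None,(3,50,1e-5),5,0); print(ce,np.bincount(l[:,0]))
    s=ctrl.get_state(); M=R.from_quat(s["tcp_rot"]).as_matrix()
    for g in(-.0425,.0425):
        W=s["eef_pos"]+M@[0,g,-.013]
        px,_=cv2.projectPoints((W-np.array(c["xyz"]))[None]@rot(c),np.zeros(3),np.zeros(3),K(c),np.array(c["D"],float)); print(W,px.ravel(), (px.ravel()-[200,120])*4)
E
```

```text
t 4.32 pos [ 0.4548 -0.0082  0.0481] yaw 115.4 shift mm [ 3.  -4.7  3.1] turn 0.4 F [ 0.3 -0.2 -0.1] open 0.999
side 147 [ 0.44351212 -0.05254256  0.05012027] [ 0.46609296 -0.0019067   0.10886362]
dark 35
[[ 0.4757689  -0.05746318  0.07199627]
 [ 0.4365702   0.03191187  0.06964038]] [ 9 26]
[ 0.47304652 -0.04663518  0.06124954] [291.19918567 209.63108931] [364.79674269 358.52435723]
[0.43655513 0.03013292 0.06105699] [271.34460786 194.12858864] [285.37843143 296.51435457]
top 127 [ 0.40010002 -0.05406138  0.31351945] [0.49950954 0.05863738 0.39321486]
dark 0
[ 0.47292411 -0.04665962  0.06112656] [311.83607391 230.40602391] [447.34429564 441.62409562]
[0.43643779 0.03011092 0.06094502] [283.32804866 244.59816828] [333.31219463 498.39267313]
```

```bash
python3 -m inch '[[0,0.002,-0.004,0.002,0],[0,0.002,-0.004,0.002,0],[0.5,0.002,-0.004,0.002,0],[1,0.002,-0.004,0.002,0],[1,0.002,-0.004,0.002,0]]' 40 >/dev/null;  python3 -m inch '[[1,0,0,0,0],[1,0,0,0,0],[1,0,0,0,0],[1,0,0,0,0]]'; python3 -c "
from h import *; go(.4541,-.0137,.045,115)"
```

```text
time: 5.17
eef_pos: [0.4533, -0.0125, 0.0443]
tcp_rot: [-0.22, 0.976, 0.0, -0.0]
contact_force: [0.2, -0.2, -0.2]
opening: 0.249
finger_force: 43.4
t 5.17 pos [ 0.4533 -0.0125  0.0443] yaw 115.4 shift mm [-0.2 -1.4 -0.7] turn 0.4 F [ 0.2 -0.2 -0.2] open 0.249
```

```bash
python3 -m inch '[[1,0,0,-0.030,0],[1,0,0,-0.065,0],[1,0,-0.010,-0.095,3],[1,0,-0.030,-0.105,7],[1,0,-0.030,-0.105,7.5]]'>/dev/null; python3 -c "
from h import *; go(.5400,-.2024,.145,107.9)"
```

```text
t 5.58 pos [ 0.4698 -0.0422  0.1538] yaw 107.7 shift mm [ -18.  -173.9   10. ] turn -0.2 F [ 0.6 -0.4  0.1] open 0.25
```

```bash
python3 -m inch '[[1,-0.004,-0.036,0,0],[1,-0.008,-0.072,0,0],[1,-0.013,-0.110,0.005,0],[1,-0.018,-0.148,0.008,0],[1,-0.018,-0.174,0.010,0]]'>/dev/null;python3 -m inch '[[1,0,0,0,0],[1,0,0,0,0],[1,0,0,0,0]]'>/dev/null; python3 -c "
from h import *; go(.5400,-.2024,.092,107.9)"
```

```text
t 6.25 pos [ 0.5357 -0.1985  0.1378] yaw 107.9 shift mm [-3.  -5.1 45.8] turn 0.0 F [-0.5 -0.2 -1.1] open 0.254
```

```bash
python3 -m inch '[[1,-0.003,-0.005,0.015,0],[1,-0.003,-0.005,0.030,0],[1,-0.003,-0.005,0.046,0],[1,-0.003,-0.005,0.046,0],[1,-0.003,-0.005,0.046,0]]';python3 - <<'E'
from h import *
go(.5400,-.2024,.085,107.9)
c=ctrl.read_camera("side"); save(c,"s3.png"); d=ctrl.read_camera("top"); save(d,"t3.png")
a=cv2.resize(cv2.imread("pics/s3.png")[190:340,290:440],(400,400)); b=cv2.resize(cv2.imread("pics/t3.png")[140:240,330:430],(400,400)); cv2.imwrite("pics/m3.png",np.hstack([a,b]))
E
```

```text
time: 6.67
eef_pos: [0.54, -0.2015, 0.0922]
tcp_rot: [-0.156, 0.988, 0.001, -0.001]
contact_force: [-0.4, -0.8, -1.6]
opening: 0.248
finger_force: 43.3
t 6.67 pos [ 0.54   -0.2015  0.0922] yaw 108.0 shift mm [ 0.2 -0.8  7.2] turn 0.1 F [-0.4 -0.8 -1.6] open 0.248
```

View pics/m3.png

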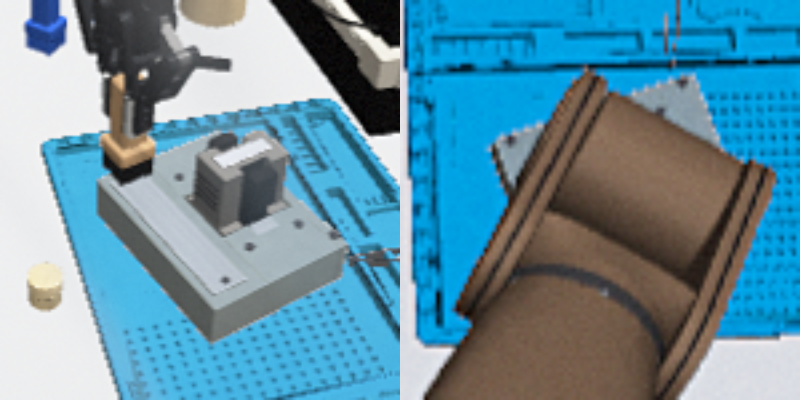

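The brush is over the strip's left end (crop about (128,180)), squared up with it. Next I lower it to contact.

```bash
for i in 1; do python3 -m inch '[[1,0,0,0.004,0],[1,0,0,0.006,0],[1,0,0,0.006,0],[1,0,0,0.006,0]]'; python3 -m inch '[[1,0,0,0.002,0],[1,0,0,0.002,0],[1,0,0,0.002,0],[1,0,0,0.002,0]]'; done
```

```text
time: 7.1
eef_pos: [0.5416, -0.2036, 0.088]
tcp_rot: [-0.156, 0.988, -0.0, 0.001]
contact_force: [-0.2, 1.6, -0.7]
opening: 0.254
finger_force: 43.4
time: 7.43
eef_pos: [0.5416, -0.2037, 0.0858]
tcp_rot: [-0.156, 0.988, -0.0, 0.001]
contact_force: [1.1, 0.5, 1.1]
opening: 0.254
finger_force: 43.6
```

```bash
python3 -m inch '[[1,0,0,0.001,0],[1,0,0,0.001,0],[1,0,0,0.001,0]]'
python3 - <<'E'
from h import *
f=[]
for i in range(4):
    f.append(ctrl.get_state()["contact_force"]); ctrl.read_camera("side")
print(np.round(f,2)); go(.5805,-.3280,.085,107.9)
E
```

```text
time: 7.68
eef_pos: [0.5416, -0.2037, 0.0847]
tcp_rot: [-0.156, 0.988, -0.0, 0.001]
contact_force: [0.7, 0.9, 2.3]
opening: 0.253
finger_force: 43.6
[[ 0.71  0.92  2.28]
 [ 1.04 -0.05  2.77]
 [ 1.52 -0.46  1.38]
 [ 1.76  0.26  2.65]]
t 7.88 pos [ 0.5416 -0.2037  0.0846] yaw 107.9 shift mm [   1.2 -130.2   -0.3] turn 0.0 F [1.8 0.2 2.2] open 0.255
```

```bash
python3 -m inch '[[1,0,-0.008,0,0],[1,0,-0.016,0,0],[1,0,-0.024,0,0],[1,0,-0.032,0,0],[1,0,-0.040,0,0]]'; python3 -c "
from h import *; go(.5805,-.3280,.0845,107.9)"
```

```text
time: 8.3
eef_pos: [0.5534, -0.2424, 0.084]
tcp_rot: [-0.155, 0.988, 0.0, -0.0]
contact_force: [0.1, 1.6, 2.4]
opening: 0.251
finger_force: 43.8
t 8.3 pos [ 0.5534 -0.2424  0.084 ] yaw 107.9 shift mm [  0.4 -89.8  -0.5] turn -0.0 F [0.1 1.6 2.4] open 0.251
```

```bash
python3 -m inch '[[1,0,-0.008,0,0],[1,0,-0.016,0,0],[1,0,-0.024,0,0],[1,0,-0.032,0,0],[1,0,-0.040,0,0]]'; python3 -c "
from h import *; go(.5805,-.3280,.0845,107.9)"
```

```text
time: 8.72
eef_pos: [0.5659, -0.2804, 0.0843]
tcp_rot: [-0.156, 0.988, 0.0, -0.0]
contact_force: [-1.2, 1.9, 2.3]
opening: 0.254
finger_force: 43.8
t 8.72 pos [ 0.5659 -0.2804  0.0843] yaw 107.9 shift mm [  0.8 -49.8  -0.2] turn 0.0 F [-1.2  1.9  2.3] open 0.254
```

```bash
python3 -m inch '[[1,0,-0.010,0,0],[1,0,-0.020,0,0],[1,0,-0.030,0,0],[1,0,-0.040,0,0],[1,0,-0.050,0,0]]'; python3 -m inch '[[1,0,-0.001,0,0],[1,0,-0.001,0,0],[1,0,-0.001,0,0]]'; python3 -c "
from h import *; go(.5805,-.3280,.0845,107.9)"
```

```text
time: 9.13
eef_pos: [0.5814, -0.3283, 0.0843]
tcp_rot: [-0.156, 0.988, -0.0, -0.0]
contact_force: [-0.3, 1.7, 2.5]
opening: 0.252
finger_force: 43.8
time: 9.38
eef_pos: [0.5821, -0.3298, 0.0849]
tcp_rot: [-0.156, 0.988, -0.002, 0.001]
contact_force: [0.5, -1.9, 1.9]
opening: 0.249
finger_force: 43.6
t 9.38 pos [ 0.5821 -0.3298  0.0849] yaw 107.9 shift mm [0.9 2.2 0.4] turn 0.0 F [ 0.5 -1.9  1.9] open 0.249
```

```bash
python3 -m inch '[[1,0,0,-0.015,0],[1,0,0,-0.040,0],[1,0,0,-0.065,0],[1,0,0.030,-0.068,0],[1,0,0.065,-0.068,0]]'>/dev/null
python3 - <<'E'
from h import *
go(.557,-.138,.155,107.9)
for n in("side","top"):
    c=ctrl.read_camera(n); P=cloud(c); C=c["pixels"].astype(int)
    print(n)
    for y in np.arange(-.18,-.085,.01):
        m=(abs(P[...,0]-.557)<.02)&(abs(P[...,1]-y)<.005)
        q=P[m]; print(round(y,3),len(q),np.round(np.percentile(q[:,2],[10,50,90]),4) if len(q) else 0,C[m].mean(0).astype(int) if len(q) else 0)
E
```

```text
t 9.8 pos [ 0.5628 -0.2678  0.1561] yaw 107.8 shift mm [-34.1 125.4   0.6] turn -0.1 F [ 0.   1.1 -0.9] open 0.252
side
-0.18 3 [0.0407 0.0419 0.0421] [186 198 204]
-0.17 0 0 0
-0.16 3 [0.0068 0.0073 0.0073] [ 92 184 227]
-0.15 34 [0.0059 0.0073 0.008 ] [ 77 183 227]
-0.14 53 [0.0057 0.0067 0.0082] [ 69 179 223]
-0.13 78 [0.0061 0.0076 0.011 ] [ 63 164 203]
-0.12 46 [0.0095 0.0117 0.0128] [ 53 141 176]
-0.11 38 [0.0084 0.0106 0.0125] [ 54 142 177]
-0.1 0 0 0
-0.09 45 [-0.0016 -0.0001  0.0012] [241 240 240]
top
-0.18 71 [0.0045 0.0083 0.437 ] [ 25 129 172]
-0.17 49 [0.0042 0.0076 0.0105] [  0 161 226]
-0.16 48 [0.0037 0.0069 0.0096] [  0 161 226]
-0.15 50 [0.0045 0.0069 0.0095] [  0 161 226]
-0.14 50 [0.0044 0.0077 0.0097] [  0 162 226]
-0.13 48 [0.0058 0.0088 0.0133] [  0 139 198]
-0.12 48 [0.008  0.0123 0.0151] [  0 135 194]
-0.11 51 [0.001  0.0101 0.0139] [ 62 154 200]
-0.1 54 [-0.0025  0.0006  0.0033] [223 224 229]
-0.09 43 [-0.0027  0.0011  0.0032] [220 223 228]
```

Run:
```python
from h import *
c=ctrl.read_camera("top"); P=cloud(c); C=c["pixels"].astype(int)
s=ctrl.read_camera("side"); Q=cloud(s)
for x in np.arange(.46,.56,.01):
    r=[]
    for y in np.arange(-.20,-.11,.01):
        v=[]
        for A in(P,Q):
            m=(abs(A[...,0]-x)<.006)&(abs(A[...,1]-y)<.006); v.append(round(float(np.median(A[m][:,2])*1000)) if m.sum()>1 else -9)
        r.append(tuple(v))
    print(round(x,3),r)
go(.525,-.165,.15,107.9)
```

```text
0.46 [(508, 0), (512, 0), (513, 0), (513, 0), (514, 1), (512, 0), (501, 0), (1, 0), (2, 0)]
0.47 [(504, 1), (505, 0), (506, 0), (505, 0), (505, 0), (496, -1), (3, 0), (2, 0), (2, 0)]
0.48 [(498, 2), (498, 1), (498, 1), (496, 0), (486, 0), (1, -1), (0, 0), (0, 0), (2, 0)]
0.49 [(492, 11), (490, 5), (487, 6), (471, 7), (452, 3), (14, 3), (12, 8), (12, 8), (10, 1)]
0.5 [(481, 12), (480, 12), (474, 12), (470, 12), (463, 11), (12, 11), (12, 11), (12, 12), (12, 12)]
0.51 [(474, 7), (466, 6), (474, 7), (474, 7), (424, 7), (8, 6), (7, 7), (11, 7), (11, 12)]
0.52 [(469, 41), (468, 472), (477, 8), (443, 7), (7, 7), (7, 7), (6, 7), (10, 8), (12, 12)]
0.53 [(47, 455), (472, 458), (472, 476), (9, 6), (9, 6), (8, 6), (7, 6), (9, 8), (11, 12)]
0.54 [(463, 453), (460, 468), (409, 473), (7, -9), (7, 7), (8, 6), (8, 6), (8, 7), (13, 12)]
0.55 [(463, 449), (398, 43), (8, -9), (7, -9), (8, -9), (7, 6), (9, 7), (9, 8), (12, 11)]
0.56 [(429, 43), (39, 42), (7, -9), (8, -9), (8, -9), (6, 6), (7, 6), (9, 7), (12, 12)]
t 10.0 pos [ 0.561  -0.2649  0.1524] yaw 108.0 shift mm [  3.3 106.1   2.4] turn 0.1 F [ 0.3 -0.8 -1.2] open 0.253
```

```bash
python3 -m inch '[[1,-0.002,0.030,0,0],[1,-0.005,0.060,0,0],[1,-0.008,0.090,0,0],[1,-0.010,0.106,0,0],[1,-0.010,0.106,0,0]]'>/dev/null;python3 -m inch '[[1,0,0,0,0],[1,0,0,0,0],[1,0,0,0,0]]'>/dev/null; python3 -c "
from h import *; go(.537,-.162,.065,107.9)"
```

```text
t 10.67 pos [ 0.539  -0.1638  0.1527] yaw 107.8 shift mm [ 1.4  2.4 87.7] turn -0.1 F [ 0.  -0.5 -1.2] open 0.254
```

```bash
python3 -m inch '[[1,0.001,0.002,0.025,0],[1,0.001,0.002,0.050,0],[1,0.001,0.002,0.075,0],[1,0.001,0.002,0.089,0],[1,0.001,0.002,0.093,0]]'>/dev/null;python3 -m inch '[[1,0,0,0.002,0],[1,0,0,0.002,0],[1,0,0,0.002,0],[1,0,0,0.002,0]]'; python3 -c "
from h import *; go(.537,-.162,.0505,107.9)"
```

```text
time: 11.42
eef_pos: [0.538, -0.1616, 0.059]
tcp_rot: [-0.156, 0.988, -0.001, 0.001]
contact_force: [0.3, -0.7, -0.4]
opening: 0.252
finger_force: 43.3
t 11.42 pos [ 0.538  -0.1616  0.059 ] yaw 107.9 shift mm [ 1.1 -0.1  8.4] turn -0.0 F [ 0.3 -0.7 -0.4] open 0.252
```

```bash
python3 -m inch '[[1,0,0,0.003,0],[1,0,0,0.006,0],[1,0,0,0.006,0],[1,0,0,0.006,0],[1,0,0,0.006,0]]';python3 -m inch '[[1,0,0,0.0015,0],[1,0,0,0.0015,0],[1,0,0,0.0015,0]]'
```

```text
time: 11.83
eef_pos: [0.5368, -0.1607, 0.0513]
tcp_rot: [-0.156, 0.988, 0.0, -0.0]
contact_force: [0.1, -0.0, -1.2]
opening: 0.255
finger_force: 43.3
time: 12.08
eef_pos: [0.537, -0.1608, 0.0501]
tcp_rot: [-0.156, 0.988, -0.0, 0.0]
contact_force: [0.1, 0.0, 0.3]
opening: 0.251
finger_force: 43.5
```

```bash
python3 -m inch '[[0.70,0,0,0,0],[0.65,0,0,0,0],[0.5,0,0,0,0],[0.3,0,0,0,0],[0,0,0,0,0]]';python3 -m inch '[[0,0,0,0,0],[0,0,0,-0.010,0],[0,0,0,-0.040,0],[0,0,0,-0.080,0],[0,0,0,-0.105,0]]'
python3 - <<'E'
from h import *
go(.6126,-.2483,.155,107.9)
c=ctrl.read_camera("side"); save(c,"s4.png")
cv2.imwrite("pics/s4c.png",cv2.resize(cv2.imread("pics/s4.png")[190:340,280:480],(800,600)))
E
```

```text
time: 12.5
eef_pos: [0.5369, -0.1608, 0.0499]
tcp_rot: [-0.156, 0.988, -0.0, 0.0]
contact_force: [-0.5, 1.7, -0.0]
opening: 0.767
finger_force: 0.0
time: 12.92
eef_pos: [0.5379, -0.1613, 0.1588]
tcp_rot: [-0.156, 0.988, -0.001, 0.002]
contact_force: [0.8, -0.6, 0.2]
opening: 0.998
finger_force: 0.0
t 12.92 pos [ 0.5379 -0.1613  0.1588] yaw 107.9 shift mm [ -44.3 -105.8    4.2] turn 0.0 F [ 0.8 -0.6  0.2] open 0.998
```

View pics/s4c.png

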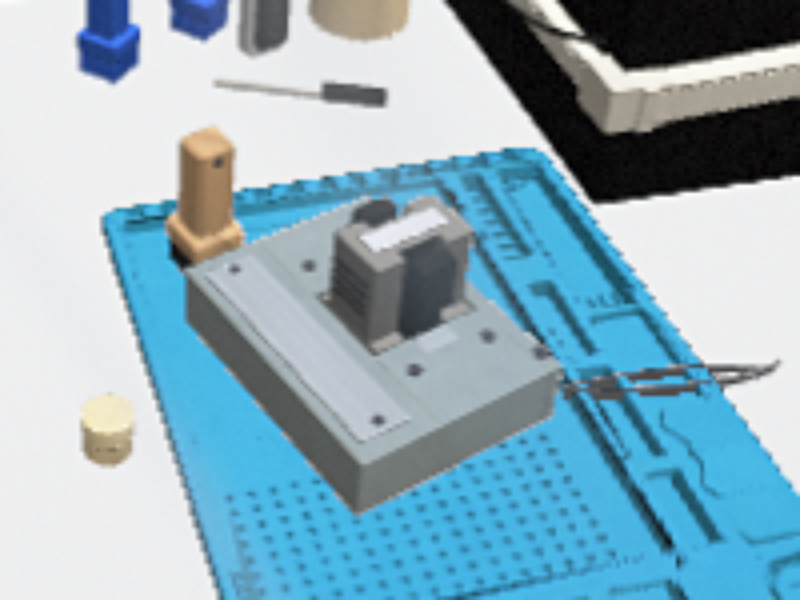

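The brush stands upright on the mat left of the dock (crop about (205,200)), clear of it. Now the cassette.

```bash
python3 -m inch '[[0,-0.012,-0.028,0,0],[0,-0.024,-0.056,0,0],[0,-0.036,-0.084,0,0],[0,-0.044,-0.106,0,0],[0,-0.044,-0.106,0,0]]'>/dev/null;python3 -m inch '[[0,0,0,0,0],[0,0,0,0,0],[0,0,0,0,0]]'>/dev/null; python3 -c "
from h import *; go(.6125,-.2481,.049,107.9)"
```

```text
t 13.63 pos [ 0.6106 -0.2471  0.1547] yaw 107.9 shift mm [ -1.5  -1.6 105.7] turn 0.0 F [-0.4  1.4  0.6] open 1.003
```

```bash
python3 -m inch '[[0,-0.0015,-0.0015,0.025,0],[0,-0.0015,-0.0015,0.050,0],[0,-0.0015,-0.0015,0.075,0],[0,-0.0015,-0.0015,0.095,0],[0,-0.0015,-0.0015,0.105,0]]' 60 >/dev/null;python3 -m inch '[[0,0,0,0,0],[0,0,0,0,0],[0,0,0,0,0]]'
python3 - <<'E'
from h import *
go(.6125,-.2481,.049,107.9)
c=ctrl.read_camera("side"); save(c,"s5.png")
cv2.imwrite("pics/s5c.png",cv2.resize(cv2.imread("pics/s5.png")[190:310,310:470],(800,600)))
E
```

```text
time: 14.3
eef_pos: [0.6143, -0.2495, 0.0518]
tcp_rot: [-0.156, 0.988, -0.001, 0.001]
contact_force: [-0.2, -0.6, 1.0]
opening: 0.994
finger_force: 0.0
t 14.3 pos [ 0.6143 -0.2495  0.0518] yaw 107.9 shift mm [1.3 1.8 2.8] turn 0.0 F [-0.2 -0.6  1. ] open 0.994
```

View pics/s5c.png

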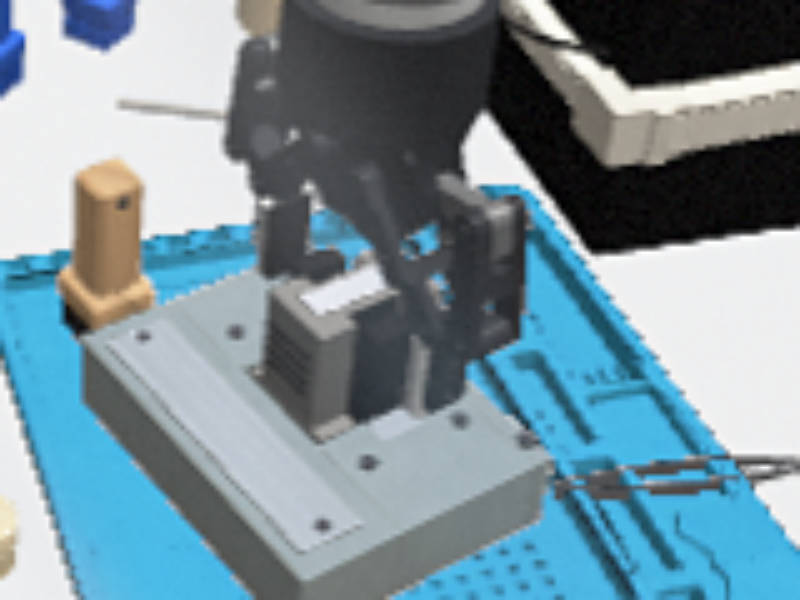

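Run:
```python
from h import *
c=ctrl.read_camera("side"); s=ctrl.get_state(); M=R.from_quat(s["tcp_rot"]).as_matrix(); P=cloud(c)
def pj(W):
    px,_=cv2.projectPoints((np.array(W)-np.array(c["xyz"]))[None]@rot(c),np.zeros(3),np.zeros(3),K(c),np.array(c["D"],float)); return px.ravel()
for x in(-.011,.011):
    for y in(-.0425,-.057,.0425,.057):
        W=s["eef_pos"]+M@[x,y,-.013]; print(x,y,np.round(W,4),((pj(W)-[310,190])*5).round())
a=np.radians(17.9); ex=np.array([np.cos(a),np.sin(a),0]); ey=np.array([-ex[1],ex[0],0])
for x in(-.011,.011):
  for z in(.0555,.0855): print("pad",((pj(np.array([.6125,-.2481,z])+x*ex-.028*ey)-[310,190])*5).round())
for u,v in((445,400),(445,380),(385,380),(385,350),(440,340)):
    print(u,v,dep(c,(310+u/5,190+v/5)), c["pixels"][190+v//5,310+u//5])
D=ctrl.read_camera("top")
print([(np.round(r["at"]),round(r["score"],2),dep(D,r["at"])) for q in["cassette","catch_right_pad"] for r in ctrl.tip_of(q,D)[:2]])
```

```text
-0.011 -0.0425 [ 0.6379 -0.2868  0.0653] [444. 391.]
-0.011 -0.057 [ 0.6424 -0.3005  0.0653] [470. 414.]
-0.011 0.0425 [ 0.6118 -0.2059  0.0651] [306. 266.]
-0.011 0.057 [ 0.6073 -0.1921  0.065 ] [285. 246.]
0.011 -0.0425 [ 0.617  -0.2935  0.0652] [398. 412.]
0.011 -0.057 [ 0.6215 -0.3073  0.0653] [424. 436.]
0.011 0.0425 [ 0.5909 -0.2126  0.065 ] [263. 284.]
0.011 0.057 [ 0.5864 -0.1988  0.065 ] [242. 264.]
pad [365. 405.]
pad [373. 345.]
pad [410. 385.]
pad [418. 325.]
445 400 [ 0.63117899 -0.30089289  0.07495405] [54 63 70]
445 380 [ 0.62902908 -0.30246918  0.08662921] [62 71 77]
385 380 [ 0.61958885 -0.27407368  0.06282183] [58 64 70]
385 350 [ 0.61742896 -0.27504957  0.07920387] [60 66 72]
440 340 [ 0.62317192 -0.30506746  0.10913663] [60 67 72]
[]
```

```bash
python3 -m inch '[[0,0.002,0.002,0.003,0],[0,0.002,0.002,0.003,0],[0.3,0.002,0.002,0.003,0],[0.4,0.002,0.002,0.003,0],[1,0.002,0.002,0.003,0]]' 60 >/dev/null;python3 -m inch '[[1,0,0,0,0],[1,0,0,0,0],[1,0,0,0,0],[1,0,0,0,0],[1,0,0,0,0]]'; python3 -c "
from h import *; go(.6125,-.2481,.049,107.9)"
```

```text
time: 15.38
eef_pos: [0.6118, -0.2489, 0.05]
tcp_rot: [-0.156, 0.988, -0.001, 0.001]
contact_force: [-2.3, 0.1, 9.7]
opening: 0.459
finger_force: 63.4
t 15.38 pos [ 0.6118 -0.2489  0.05  ] yaw 107.9 shift mm [-0.9  0.6  1. ] turn 0.0 F [-2.3  0.1  9.7] open 0.459
```

Run:
```python
from h import *
c=ctrl.read_camera("side"); save(c,"s6.png")
cv2.imwrite("pics/s6c.png",cv2.resize(cv2.imread("pics/s6.png")[200:290,340:460],(800,600),interpolation=2))
go(.6125,-.2481,.049,107.9)
```

```text
t 15.43 pos [ 0.6118 -0.2489  0.05  ] yaw 107.9 shift mm [-0.9  0.6  1. ] turn 0.0 F [-3.2  1.7  9.1] open 0.456
```

View pics/s6c.png

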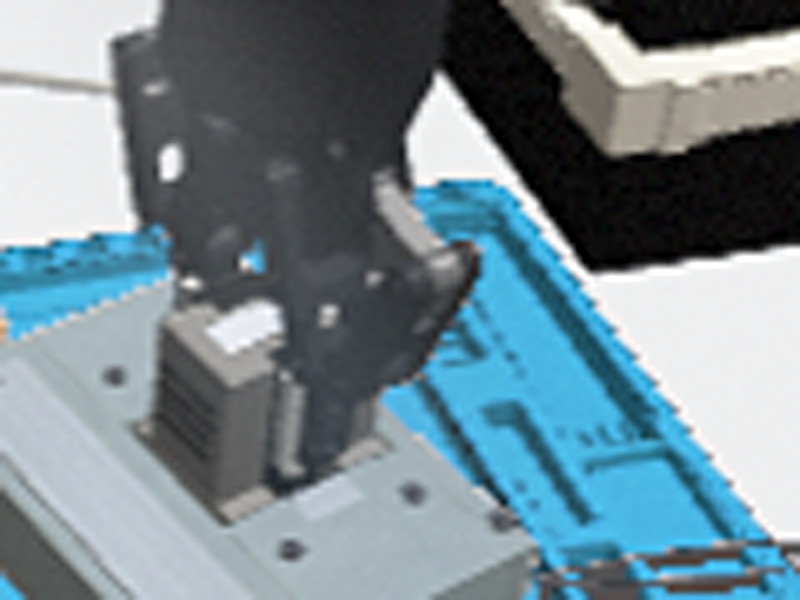

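The fingers sit centred on both catch pads (crop (320,430)). I'll lift slowly and watch the force.

```bash
python3 -m inch '[[1,0,0,-0.002,0],[1,0,0,-0.004,0],[1,0,0,-0.006,0],[1,0,0,-0.006,0],[1,0,0,-0.006,0]]'; python3 -m inch '[[1,0,0,-0.003,0],[1,0,0,-0.006,0],[1,0,0,-0.006,0],[1,0,0,-0.006,0]]'
```

```text
time: 15.85
eef_pos: [0.6101, -0.2477, 0.052]
tcp_rot: [-0.156, 0.988, 0.0, -0.001]
contact_force: [0.3, -0.9, -3.4]
opening: 0.453
finger_force: 61.0
time: 16.18
eef_pos: [0.6108, -0.2475, 0.0591]
tcp_rot: [-0.156, 0.988, 0.0, 0.0]
contact_force: [0.6, 0.5, -3.1]
opening: 0.45
finger_force: 61.4
```

```bash
python3 -m inch '[[1,0,0,-0.007,0],[1,0,0,-0.014,0],[1,0,0,-0.021,0],[1,0,0,-0.028,0],[1,0,0,-0.035,0]]'; python3 -m inch '[[1,0,0,-0.018,0],[1,0,0,-0.036,0],[1,0,0,-0.054,0],[1,0,0,-0.072,0],[1,0,0,-0.086,0]]'>/dev/null;python3 -m inch '[[1,0,0,0,0],[1,0,0,0,0],[1,0,0,0,0],[1,0,0,0,0]]'
python3 - <<'E'
from h import *
go(.6125,-.2481,.181,107.9)
c=ctrl.read_camera("side"); save(c,"s7.png")
cv2.imwrite("pics/s7c.png",cv2.resize(cv2.imread("pics/s7.png")[130:340,260:500],(686,600)))
P=cloud(c); d=ctrl.read_camera("side")
for r in ctrl.tip_of("cassette",d)[:1]+ctrl.spot_in("cassette",d)[:1]: print(r["at"],r["score"],dep(d,r["at"]))
E
```

```text
time: 16.6
eef_pos: [0.6108, -0.2477, 0.0951]
tcp_rot: [-0.156, 0.988, 0.0, 0.0]
contact_force: [0.0, -0.6, -3.9]
opening: 0.45
finger_force: 62.2
time: 17.35
eef_pos: [0.6097, -0.2472, 0.1778]
tcp_rot: [-0.156, 0.988, 0.001, -0.001]
contact_force: [0.2, 0.3, -2.9]
opening: 0.45
finger_force: 62.2
t 17.35 pos [ 0.6097 -0.2472  0.1778] yaw 107.9 shift mm [-2.4 -1.7 -3.2] turn 0.0 F [ 0.2  0.3 -2.9] open 0.45
[383.2, 224.6] 0.88 [ 0.60234719 -0.27237506  0.16210706]
[378.5, 214.1] 0.71 [ 0.59230475 -0.2700968   0.18452578]
```

View pics/s7c.png

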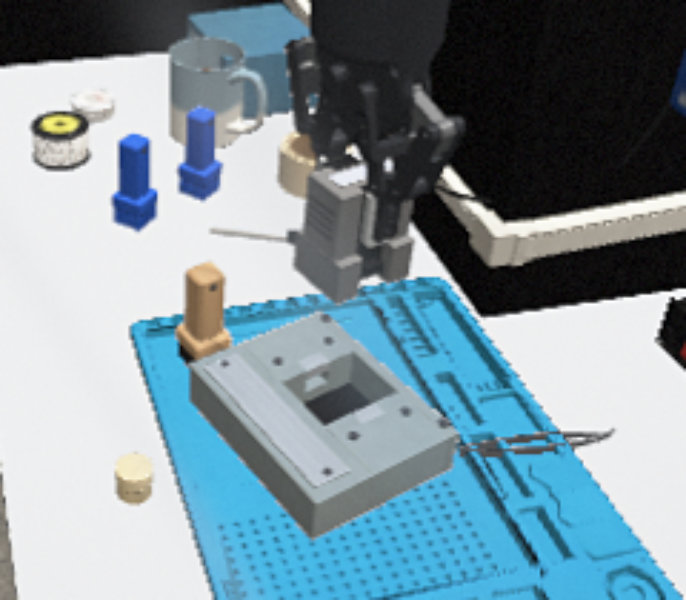

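The cassette is out of the well, held by its catches at crop (355,230), and the brush still stands at (205,310). One check of its tilt and height.

```bash
python3 -m inch '[[1,0,0,-0.002,0],[1,0,0,-0.003,0],[1,0,0,-0.003,0],[1,0,0,-0.003,0]]'>/dev/null
python3 - <<'E'
from h import *
c=ctrl.read_camera("side"); P=cloud(c)
a=np.radians(17.9); ex=np.array([np.cos(a),np.sin(a)]); o=np.array([.6105,-.2475])
d=P[...,:2]-o; xd=d@ex; yd=d@np.array([-ex[1],ex[0]]); z=P[...,2]
m=(xd<-.015)&(xd>-.045)&(abs(yd)<.03)&(z>.13)&(z<.24)
q=np.c_[xd[m],yd[m],z[m]]
f=q[(abs(q[:,0]+np.median(-q[:,0]))<.006)&(abs(q[:,1])<.014)]
print(len(q),len(f),"zrange",np.percentile(q[:,2],[1,99]),"median x",np.median(q[:,0]))
A=np.c_[f[:,1:],np.ones(len(f))]; k=np.linalg.lstsq(A,f[:,0],rcond=None)[0]; print("tilt deg (pitch), yaw",np.degrees(np.arctan(k[:2]))[::-1])
go(.61,-.2475,.181,107.9)
E
```

```text
756 410 zrange [0.14688581 0.22165302] median x -0.025897458234999185
tilt deg (pitch), yaw [ 0.93769032 -0.07875037]
t 17.93 pos [ 0.6108 -0.2479  0.183 ] yaw 107.9 shift mm [0.6 0.6 2. ] turn 0.0 F [-0.7 -0.6 -3.1] open 0.454
```

```bash
python3 -c "
from plant import ctrl; print(ctrl.sign_off())"
```

```text
the job is handed in; nothing more can be done
None
```

The job is handed in at about 18 s: the strip was brushed from its left end to its right end, the brush stands upright on the mat left of the dock, and the cassette is held upright by its squeezed catches about 10 cm above the dock; the verdict was not shown.

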